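Ease a rolling pin out of its covered tray

ROBOT

A 6-joint arm with a two-finger parallel gripper is mounted at the origin on a cart in front of the work surface, level with it; the furniture and walls round the work are solid. World frame = base frame: x ahead of the robot, y to its left, z up, the work surface at z = 0. Lengths are in mm, angles in rad, forces in N, time in s.
With the tool pointing down it reaches from about 375 to 975 mm from the base axis. Payload 3.8 kg.
Tool frame: the origin (TCP) lies on the mounting face of the last link; the fingertips stand 173 mm ahead of it and the grasp point (between the pads) lies 155 mm ahead of it; z points along the fingers, y is the line along which they close (so a half turn about z gives the same grasp; the last joint's range is limited). The gripper opens to 85 mm and grips with 20 to 120 N. Pads are 22 mm wide; open, the fingers measure 114 mm over their backs; the gripper's body (76 mm by 85 mm) begins 54 mm behind the grasp point. The pads swing forward as they close: fully open they stand 13 mm farther back than shut.
Start: joints at [1.312, 0.264, 1.604, -0, 1.274, -0.037], TCP at [148.489, 658.461, 404.68] pointing down, gripper open.
Joint ranges: [-2.63, 2.63], [-0.94, 2.18], [0.31, 2.57], [-1.31, 4.45], [0, 2.66], [-2.55, 2.55]. Speed limits (rad/s): [2.57, 2.57, 3.14, 3.14, 3.14, 3.14].

INTERFACE

Orientations are given as a unit quaternion [w, x, y, z].
In Python, from cell import robot, camera, camera_model, silhouettes gives the robot as it stands. Calls block until the motion is done:
- robot.move_to(position, orientation): joint-space move of the TCP to a pose.
- robot.movel(position, ori=None, max_speed=150, stop_force=None): straight line of the TCP; ori=None keeps the orientation; max_speed is the mean speed in mm/s. With stop_force (N) it stops when the force on the tool has changed by that much, and returns True; else False.
- robot.set_joints(angles): joint-space move.
- robot.set_gripper(opening): finger opening in mm; the grip force is fixed at half the most; returns when the fingers have stopped.
- robot.dwell(seconds).
- robot.inverse_kinematics(position, orientation): joint angles nearest the present ones, or None.
- robot.state(): the state.
- camera(name): name is "scene" or "side" or "wrist"; returns the picture (384x512x3 uint8, blue, green, red); there is no depth.
- camera_model(name): a dict with "intrinsics" (3x3 intrinsics, pixels), "world_from_camera" (4x4, takes a point from camera to world coordinates); the wrist camera has in their place "mount" (4x4, takes a point from camera to tool coordinates, whose origin is the TCP and whose axes are the flange's). Camera axes: x right, y down, z forward; pixel columns grow to the right and rows downward; lengths in mm; the calibration is good to about 2 mm. A picture is of the moment at which its call begins: read the wrist's pose just before it. camera_model takes no time and is no camera call.
A pose or a line that the arm cannot do raises robot.IKError and nothing moves.
- robot.job_done(): hands the job in; it is judged then, once.
Trained networks look in the newest picture that a camera, given by its name, has taken for a name from the list of things; names that differ only in an ending like _2 or _b are one class to them, and where a whole thing is asked for, a point or a joint stands for the part that bears it (a point fixed in the world has none). Each returns a list of dicts, best first, with "p" (0 to 1); they miss things now and then, are a little off and sometimes report something else, mostly with a low value. They report only what shows in the picture. A call takes as long as a camera call.
- silhouettes(camera, thing): "pixels" (384x512 bool, what is visible of it) and "position" ([column, row] in pixels, amid what is visible of it).
The state is a dict: "clock": time; "qpos": joint angles; "dq": joint speeds; "joint_efforts": joint torques, N m; "tcp_pos": TCP position; "orientation": TCP orientation; "contact_force": force on the tool from outside, world axes, zero at the start; "ft_torque": the same for the moment, N m; "opening": finger opening in mm; "gripper_force": force on a finger pad.
Only numpy, scipy, OpenCV 4.12 (cv2) and the standard library are available. Lean on these libraries where they do the work, as an engineer would, in place of code of your own. Each camera call takes 0.05 s, during which the arm holds its last target. There are 200 camera calls.

TASK

The little wooden rolling pin lies in the white tray with both its ends caught under the dark covers, and it is longer than the opening between them. Take hold of it and slide it lengthwise until its end rests against the tray's end wall under the deeper, taller cover; then tilt its other end up past the low cover and draw it out diagonally through the opening, without forcing it. Finish still holding the pin in the gripper, motionless and out of the tray, with every part of it at least 12 cm above the worktop, and leave the jars and the glass beside the tray where they stand.

Things in the scene. Friction and masses are not known exactly. Their poses are not given: they have to be found in the camera images.
- tray: White tray 148 x 302 mm, a dark cover on each end, fixed. Origin: on the worktop, on its middle line. y runs lengthwise from the deep pocket (-y) to the shallow one (+y), z up. Inside: y -135 to +155 mm; 136 mm wide in the open part, but under each cover a pocket only 42 mm wide, about the middle line. Floor a 3 degree V, lowest along the middle, z 6 mm, where the pin lies. Side walls 47 mm high.
- deep_edge (a point): Middle of the upper edge of the deep cover where the opening begins: tray y -70, z 61 mm. The cover reaches from here to the end wall; its underside is at tray z 56 mm. A pin with its low end on the floor has room to tilt up about 17 degrees; ease the low end 6 to 9 mm off the end wall meanwhile, as its upper corner swings towards the wall.
- shallow_edge (a point): Middle of the upper edge of the shallow cover where the opening ends: tray y +105, z 47 mm. The cover reaches from here to the other end wall (y +155); its underside is at tray z 42 mm. The opening between both covers is 175 mm long. With the pin home against the deep end wall its other end is 10 mm clear of this edge.
- stop_face (a point): Point on the inner face of the tray's end wall in the deep pocket (tray y = -135 mm), 19 mm above the worktop, on the line of the pin's axis.
- pin: Straight light-wood rolling pin, a round rod 26 mm in diameter and 230 mm long, 0.06 to 0.13 kg, loose. Origin at its middle on its axis; its y axis runs along its length towards the shallow pocket. Lying in the tray its axis is 19 mm above the worktop. At the start its end stands 13 to 56 mm from the deep end wall and both ends are under the covers.
- pin_right_end (a point): Centre of the pin's end face at the deep-pocket end (pin y = -115 mm).
- pin_left_end (a point): Centre of the pin's end face at the shallow-pocket end (pin y = +115 mm).
- jam_jar: Jam jar with a white cap and red label, 68 mm wide, 84 mm high; origin at the centre of its underside. Bystander: leave it alone.
- spice_jar: Spice jar with a dark cap, 44 mm wide, 105 mm high; origin at the centre of its underside. Bystander: leave it alone.
- tumbler: Clear drinking glass, 81 mm wide, 92 mm high; origin at the centre of its underside. Bystander: leave it alone.

How it is judged:
By the outcome, as a careful person would: the job done as asked, in the order asked, and still so for the second after the job is handed in, while the arm keeps its last pose, push and grip.
It also fails if it takes over 40 s, if anything falls off the work surface, if the arm or the gripper's body presses on something with over 40 N, if the wrist force passes 120 N, or if a joint passes its speed limit or range.

## Working session

There is one attempt and no reset: what is moved stays moved. The work goes in short steps, each a Python script; the robot and the scene stay as the last script left them, time stands still between calls to the robot, and variables do not carry over. Pictures are saved under pics/ and viewed, at most 10 in all, crops included, and the job is handed in when it is done.

```bash
ls; mkdir -p pics
python3 - <<'E'
from cell import robot, camera, camera_model, silhouettes
import cv2,numpy as np
print(robot.state())
for c in ["scene","side","wrist"]:
    im=camera(c); cv2.imwrite(f"pics/a_{c}.png",im)
    m=camera_model(c); print(c,{k:np.round(v,3).tolist() for k,v in m.items() if hasattr(v,'__len__')})
    for t in ["tray","deep_edge","shallow_edge","stop_face","pin","pin_right_end","pin_left_end","jam_jar","spice_jar","tumbler"]:
        for d in silhouettes(c,t)[:2]: print(c,t,round(d["p"],2),np.round(d["position"],1),int(d["pixels"].sum()))
ims=[cv2.imread(f"pics/a_{c}.png") for c in ["scene","side"]]
cv2.imwrite("pics/a0.png",cv2.resize(np.hstack(ims),(800,300)))
E
```

```text
pics
{'clock': 0.0, 'qpos': array([ 1.31215280e+00,  2.64781499e-01,  1.60537944e+00,  4.63621559e-07,
        1.27369075e+00, -3.69024994e-02]), 'dq': array([ 0.00204735, -0.00254462, -0.00039698,  0.0009079 , -0.00124972,
        0.0008348 ]), 'joint_efforts': array([-5.27933844e-04, -5.15095711e+01, -3.67323017e+01, -5.08600948e-07,
        1.25078540e-02,  2.70918537e-05]), 'tcp_pos': array([148.36807731, 658.14396396, 403.3395438 ]), 'orientation': array([-1.66524129e-04,  1.10643508e-01,  9.93859516e-01, -1.11717187e-03]), 'contact_force': array([ 0.90154776, -0.03688067, -0.26040069]), 'ft_torque': array([-0.0140939 , -0.00601785, -0.02289789]), 'gripper_force': 0.0, 'opening': 84.91260292104546}
scene {'intrinsics': [[369.027, 0.0, 253.371], [0.0, 369.027, 194.963], [0.0, 0.0, 1.0]], 'world_from_camera': [[-0.674, -0.496, 0.547, 58.485], [-0.739, 0.467, -0.486, 255.467], [-0.014, -0.732, -0.681, 673.17], [0.0, 0.0, 0.0, 1.0]]}
scene tray 0.55 [210.8 245.3] 7970
scene deep_edge 0.78 [208.8 247.4] 8158
scene shallow_edge 0.7 [211.1 241. ] 7812
scene stop_face 0.56 [212.5 241.7]
[... 360 characters left out ...]
.186, 0.334, 225.913], [-0.382, 0.401, -0.833, 548.933], [0.021, -0.897, -0.442, 458.898], [0.0, 0.0, 0.0, 1.0]]}
side tray 0.94 [229.8 247.2] 7338
side deep_edge 0.63 [234.6 243.1] 7393
side shallow_edge 0.74 [228.9 246.2] 7538
side stop_face 0.77 [230.5 249.2] 7156
side pin 0.84 [230.7 232. ] 688
side pin_right_end 0.7 [228.4 232.2] 632
side pin_left_end 0.7 [229.1 236.2] 690
side jam_jar 0.73 [283.2 168.7] 767
side spice_jar 0.97 [313.9 170.1] 644
side tumbler 0.81 [248.9 162.4] 994
wrist {'intrinsics': [[267.209, 0.0, 255.045], [0.0, 267.209, 187.67], [0.0, 0.0, 1.0]], 'mount': [[0.0, -0.963, -0.27, 68.265], [1.0, -0.0, 0.002, 0.08], [-0.001, -0.27, 0.963, 31.331], [0.0, 0.0, 0.0, 1.0]]}
```

View pics/a0.png

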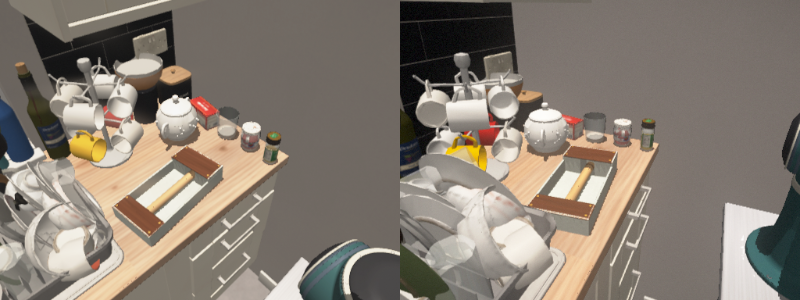

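Run:
```python
import cv2
a=cv2.imread("pics/a_scene.png")[110:310,120:390]
cv2.imwrite("pics/a1.png",cv2.resize(a,None,fx=2.9,fy=2.9,interpolation=cv2.INTER_CUBIC))
```

```text
(no output)
```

View pics/a1.png

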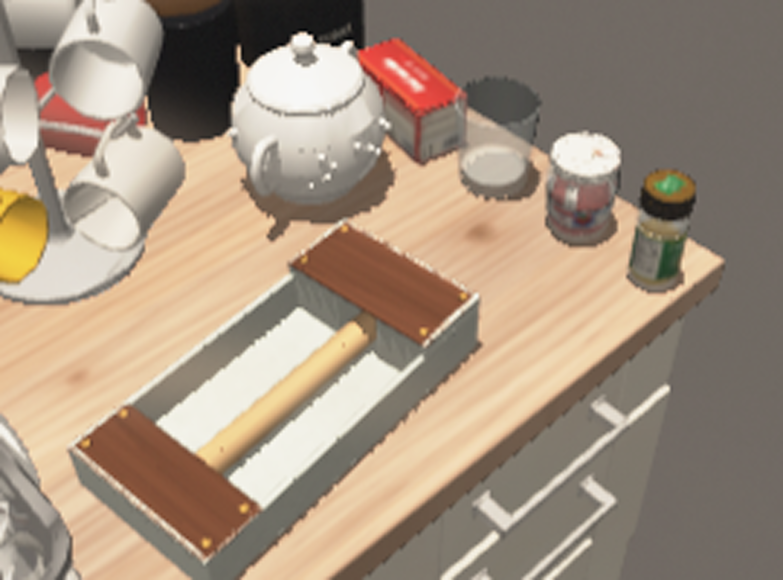

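The far (upper right) cover stands proud of the walls, so it is the deep one. The near cover is flush with them, so it is the shallow one. The pin spans the middle, and the jars and glass stand beyond the deep end. Next I look at the side crop for its corners.

Run:
```python
import cv2
a=cv2.imread("pics/a_side.png")[165:305,155:295]
cv2.imwrite("pics/a2.png",cv2.resize(a,None,fx=4.2,fy=4.2,interpolation=cv2.INTER_CUBIC))
```

```text
(no output)
```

View pics/a2.png

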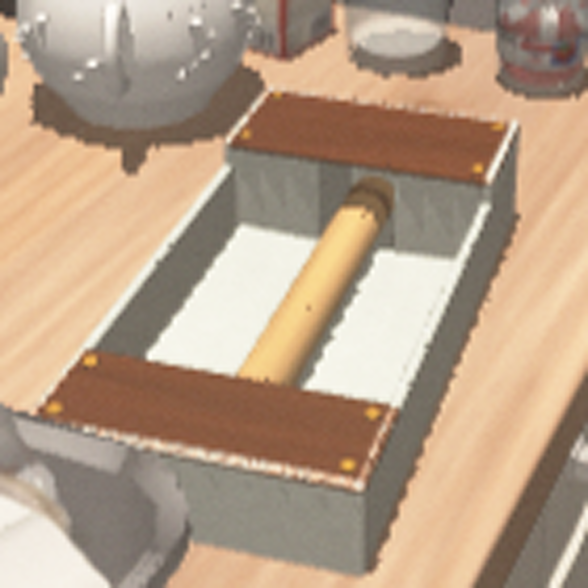

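```bash
cat > h.py <<'E'
from cell import robot, camera, camera_model, silhouettes
import cv2,numpy as np
from scipy.optimize import least_squares
from scipy.spatial.transform import Rotation as R
def proj(P,cm,T=None):
    T=cm["world_from_camera"] if T is None else T
    T=np.array(T);p=(np.atleast_2d(P)-T[:3,3])@T[:3,:3]
    q=p@np.array(cm["intrinsics"]).T
    return q[:,:2]/q[:,2:]
E
python3 - <<'E'
from h import *
M=np.array([[74,-141,61],[-74,-141,61],[-74,-70,61],[74,-70,61],[74,105,47],[-74,105,47],[-74,161,47],[74,161,47.]])
u={"scene":np.array([(343,222),(480,295),(425,345),(290,262),(125,405),(260,510),(205,578),(70,450)])/2.9+[120,110],
"side":np.array([(265,92),(518,123),(490,185),(228,152),(88,352),(397,408),(362,490),(40,412)])/4.2+[155,165]}
cms={c:camera_model(c) for c in u}
def W(v,P): return P@np.array([[np.cos(v[3]),np.sin(v[3]),0],[-np.sin(v[3]),np.cos(v[3]),0],[0,0,1]])+v[:3]
def f(v,cs): return np.concatenate([(proj(W(v,M),cms[c])-u[c]).ravel() for c in cs])
for cs in (["scene"],["side"],["scene","side"]):
    s=min((least_squares(f,[450,-50,0,a],args=(cs,),loss="soft_l1") for a in np.arange(-3,3.2,1)),key=lambda s:s.cost)
    print(cs,np.round(s.x,3),s.cost); print(np.round(s.fun.reshape(-1,2),1).tolist())
v=s.x
np.save("tray.npy",v)
for c in u:   # pin axis check, in tray frame at z=19
    camera(c); d=silhouettes(c,"pin")[0]; ys,xs=np.nonzero(d["pixels"])
    T=np.array(cms[c]["world_from_camera"]); K=np.linalg.inv(cms[c]["intrinsics"])
    r=np.c_[xs,ys,np.ones(len(xs))]@K.T@T[:3,:3].T
    zz=22+v[2]; P=T[:3,3]+r*((zz-T[2,3])/r[:,2])[:,None]
    L=W([0,0,0,-v[3]],P-[v[0],v[1],zz])
    for y0 in range(-90,130,30):
        k=abs(L[:,1]-y0)<8
        if k.sum()>10: print(c,y0,np.round([L[k,0].min(),L[k,0].max(),np.median(L[k,0])],1))
# bystanders base rough
for t in ["jam_jar","spice_jar","tumbler"]:
    A=[];b=[]
    for c in u:
        camera(c);d=silhouettes(c,t)[0];T=np.array(cms[c]["world_from_camera"])
        r=T[:3,:3]@np.linalg.solve(cms[c]["intrinsics"],[*d["position"],1]);r/=np.linalg.norm(r)
        Q=np.eye(3)-np.outer(r,r);A.append(Q);b.append(Q@T[:3,3])
    print(t,np.linalg.solve(sum(A),sum(b)).round())
E
```

```text
['scene'] [512.132 -48.633  -3.438 -31.283] 7.139340193977929
[[-0.0, -0.7], [0.2, 0.7], [0.2, 1.2], [-1.4, 0.6], [0.1, -0.7], [2.0, 0.4], [0.2, -3.4], [-1.8, 0.1]]
['side'] [522.541 -67.99  -17.1   -12.44 ] 5.879415785431392
[[1.2, 0.4], [-0.3, 1.4], [-0.2, 0.7], [-0.4, -0.9], [0.1, -1.0], [0.8, -0.6], [0.3, -0.7], [-2.1, 2.2]]
['scene', 'side'] [ 5.14424e+02 -5.05670e+01 -5.15400e+00  1.32000e-01] 19.529762284998583
[[0.0, -1.0], [0.1, 0.3], [0.1, 0.7], [-1.2, 0.3], [0.4, -1.4], [2.1, -0.5], [0.3, -4.4], [-1.4, -0.7], [0.4, -0.5], [0.5, 0.5], [0.7, 0.2], [-1.3, -1.5], [-1.5, -0.1], [1.7, 0.6], [1.3, 1.3], [-4.1, 3.9]]
scene -90 [-10.6  18.4   6.1]
scene -60 [-14.3  18.9   1.8]
scene -30 [-13.4  18.5   2.8]
scene 0 [-11.7  16.9   2.8]
scene 30 [-10.8  18.    3.1]
scene 60 [-10.9  18.1   3.4]
scene 90 [-12.2  18.4   3.4]
side -90 [-13.3  15.5   1.4]
side -60 [-13.9  15.4   0.5]
side -30 [-12.6  16.5   2. ]
side 0 [-13.4  17.1   1.8]
side 30 [-12.2  17.3   2.3]
side 60 [-12.1  16.7   1.8]
jam_jar [ 511. -382.   40.]
spice_jar [ 420. -381.   49.]
tumbler [ 606. -365.   55.]
```

```bash
cat >> h.py <<'E'
v=np.load("tray.npy")
def tray2w(P,v=v):
    c,s=np.cos(v[3]),np.sin(v[3]); P=np.asarray(P,float)
    return P@np.array([[c,s,0],[-s,c,0],[0,0,1]])+[v[0],v[1],0]
def ori(tilt,sg=1,yaw=None):
    """tool z = -n; n tilted towards deep end by tilt; tool y = sg*tray x."""
    yaw=v[3] if yaw is None else yaw
    z=np.array([0,np.sin(tilt),-np.cos(tilt)]); y=np.array([sg,0,0.]); x=np.cross(y,z)
    m=R.from_euler("z",yaw)*R.from_matrix(np.c_[x,y,z])
    q=m.as_quat(); return np.array([q[3],*q[:3]])
E
python3 - <<'E'
from h import *
for sg in (1,-1):
    for tl in (0,.25):
        for p in ([0,0,400],[0,0,185],[0,40,185],[0,-25,200],[0,100,400]): 
            j=robot.inverse_kinematics(tray2w(p),ori(tl,sg)); print(sg,tl,p,None if j is None else np.round(j,2))
E
```

```text
1 0 [0, 0, 400] [-0.15 -0.03  1.94 -0.    1.23 -0.28]
1 0 [0, 0, 185] [-0.15  0.21  2.12 -0.    0.81 -0.28]
1 0 [0, 40, 185] [-0.07  0.2   2.14 -0.    0.8  -0.2 ]
1 0 [0, -25, 200] [-0.19  0.2   2.1  -0.    0.84 -0.32]
1 0 [0, 100, 400] [ 0.05 -0.06  1.97 -0.    1.23 -0.09]
1 0.25 [0, 0, 400] [-0.22 -0.01  1.93  0.24  1.32 -0.43]
1 0.25 [0, 0, 185] [-0.22  0.24  2.1   0.3   0.91 -0.55]
1 0.25 [0, 40, 185] [-0.15  0.22  2.12  0.31  0.89 -0.49]
1 0.25 [0, -25, 200] [-0.27  0.23  2.08  0.28  0.95 -0.58]
1 0.25 [0, 100, 400] [-0.04 -0.05  1.97  0.26  1.28 -0.25]
-1 0 [0, 0, 400] None
-1 0 [0, 0, 185] None
-1 0 [0, 40, 185] None
-1 0 [0, -25, 200] None
-1 0 [0, 100, 400] None
-1 0.25 [0, 0, 400] None
-1 0.25 [0, 0, 185] None
-1 0.25 [0, 40, 185] None
-1 0.25 [0, -25, 200] None
-1 0.25 [0, 100, 400] None
```

Run:
```python
from h import *
cm=camera_model("scene");T=np.array(cm["world_from_camera"])
for n,p in dict(rackplate=(95,300),racktop=(70,245),rackR=(150,340),treebase=(140,202),treetop=(106,80),cabinet=(250,60),cabL=(100,10)).items():
    r=T[:3,:3]@np.linalg.solve(cm["intrinsics"],[*p,1])
    print(n,[np.round(T[:3,3]+r*((z-T[2,3])/r[2])).tolist() for z in (0,150,300)] , r)
cur=np.array(robot.state()["qpos"])
for rad in (400,450):
  for z in (450,500,560):
    j=robot.inverse_kinematics([rad*np.cos(1.312),rad*np.sin(1.312),z],robot.state()["orientation"]); print(rad,z,None if j is None else j.round(2))
```

```text
rackplate [[588.0, 228.0, 0.0], [470.0, 234.0, 150.0], [352.0, 240.0, 300.0]] [ 0.6953015  -0.03585347 -0.88343782]
racktop [[768.0, 207.0, 0.0], [610.0, 218.0, 150.0], [452.0, 229.0, 300.0]] [ 0.81492407 -0.0553975  -0.77338745]
rackR [[436.0, 189.0, 0.0], [352.0, 204.0, 150.0], [268.0, 219.0, 300.0]] [ 0.54108538 -0.09535482 -0.96491907]
treebase [[784.0, 12.0, 0.0], [623.0, 66.0, 150.0], [461.0, 120.0, 300.0]] [ 0.74496665 -0.24995999 -0.69086152]
treetop [[1519.0, -250.0, 0.0], [1194.0, -138.0, 150.0], [868.0, -25.0, 300.0]] [ 0.97114234 -0.33626722 -0.44759159]
cabinet [[1255.0, -802.0, 0.0], [988.0, -567.0, 150.0], [722.0, -331.0, 300.0]] [ 0.73514785 -0.64988371 -0.41358003]
cabL [[2407.0, -645.0, 0.0], [1883.0, -445.0, 150.0], [1360.0, -244.0, 300.0]] [ 1.07625375 -0.41283307 -0.3085405 ]
400 450 [ 1.25 -0.31  2.08 -0.    1.37 -0.1 ]
400 500 [ 1.25 -0.33  2.   -0.    1.46 -0.1 ]
400 560 [ 1.25 -0.33  1.9  -0.    1.57 -0.1 ]
450 450 [ 1.26 -0.2   2.   -0.    1.34 -0.09]
450 500 [ 1.26 -0.22  1.92 -0.    1.44 -0.09]
450 560 [ 1.26 -0.23  1.83 -0.    1.54 -0.09]
```

Run:
```python
from h import *
s=robot.state(); o=s["orientation"]
robot.movel([420*np.cos(1.26),420*np.sin(1.26),500],o,max_speed=200)
a=v[3]-0.0
robot.move_to(tray2w([0,20,500]),ori(0))
robot.move_to(tray2w([0,20,410]),ori(0))
s=robot.state(); print(s["clock"],s["tcp_pos"],s["orientation"])
im=camera("wrist"); cv2.imwrite("pics/w1.png",im)
m=camera_model("wrist"); q=s["orientation"]
T=np.eye(4);T[:3,:3]=R.from_quat([*q[1:],q[0]]).as_matrix();T[:3,3]=s["tcp_pos"];T=T@np.array(m["mount"])
np.save("w1T.npy",T)
M=np.array([[74,-141,61],[-74,-141,61],[-74,-70,61],[74,-70,61],[74,105,47],[-74,105,47],[-74,161,47],[74,161,47.]])
print(proj(tray2w(M),m,T).round(1).tolist())
d=silhouettes("wrist","pin"); 
for e in d: print(e["p"],e["position"])
if d: np.save("w1pin.npy",d[0]["pixels"])
cv2.imwrite("pics/w1v.png",cv2.resize(im,(800,600),interpolation=cv2.INTER_CUBIC))
```

```text
6.5083 [511.62209559 -30.04032363 409.83468356] [-6.78106645e-04  6.58347134e-01  7.52714030e-01 -4.23930104e-04]
[[308.9, 287.0], [201.3, 286.7], [198.5, 239.8], [311.9, 240.0], [318.2, 99.4], [192.7, 99.2], [189.7, 46.8], [321.5, 46.9]]
0.81 [259.0, 164.6]
```

View pics/w1v.png

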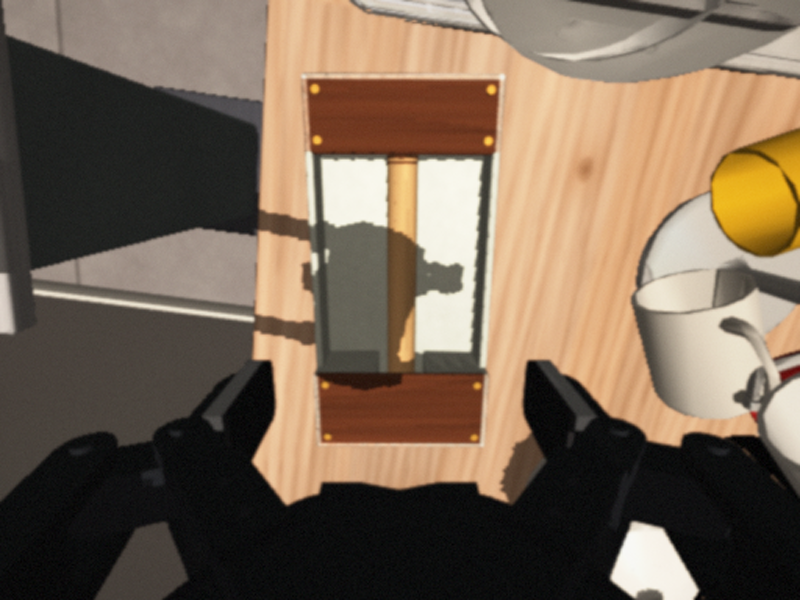

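The wrist view confirms the tray pose: shallow cover rows 76–153, deep cover rows 373–443, pin axis at column 402. It lies about 2 mm to +x of the earlier fit. I refine the fit with all three views, leaving the width and length insets free.

Run:
```python
from h import *
T=np.load("w1T.npy")
u={"scene":np.array([(343,222),(480,295),(425,345),(290,262),(125,405),(260,510),(205,578),(70,450)])/2.9+[120,110],
"side":np.array([(265,92),(518,123),(490,185),(228,152),(88,352),(397,408),(362,490),(40,412)])/4.2+[155,165],
"wrist":np.array([(481,443),(320,443),(317,373),(486,373),(497,153),(308,153),(304,76),(503,76)])/1.5625}
u["wrist"]=u["wrist"][[0,1,2,3,4,5,6,7]]
cms={c:camera_model(c) for c in u}
def mod(w,b): return np.array([[w,-141+b,61],[-w,-141+b,61],[-w,-70,61],[w,-70,61],[w,105,47],[-w,105,47],[-w,161-b,47],[w,161-b,47.]])
def f(p,cs):
    P=tray2w(mod(p[4],p[5]),p)+[0,0,p[2]]
    return np.concatenate([((proj(P,cms[c],T if c=="wrist" else None)-u[c])*(1.35 if c=="wrist" else 1.5)).ravel() for c in cs])
for cs in (["wrist"],["scene","side"],["scene","side","wrist"]):
    # z (p[2]) free only when several views
    g=lambda x:np.r_[f(np.r_[x[:2],x[2] if len(cs)>1 else 0,x[3:]],cs),(x[2]/3),(x[4]-73)/1.5,x[5]/1.5]
    s=least_squares(g,[514,-50,0,.13,74,0],loss="soft_l1"); print(cs,s.x.round(3),round(s.cost,1))
    if len(cs)!=2: print(s.fun[-19:-3].reshape(-1,2).round(1).tolist())
px=np.load("w1pin.npy");ys,xs=np.nonzero(px)
r=np.c_[xs,ys,np.ones(len(xs))]@np.linalg.inv(cms["wrist"]["intrinsics"]).T@T[:3,:3].T
P=T[:3,3]+r*((19-T[2,3])/r[:,2])[:,None]
c=P[:,:2].mean(0);w,V=np.linalg.eigh(np.cov(P[:,:2].T));d=V[:,1]*np.sign(V[1,1]);print("pin center vis",c,"yaw",np.arctan2(-d[0],d[1]),"width",np.sqrt(12*w))
x=s.x; print("pin lateral vs fit", (c-x[:2])@[np.cos(x[3]),np.sin(x[3])])
np.save("fit.npy",x)
```

```text
['wrist'] [ 5.16547e+02 -4.86390e+01 -0.00000e+00  1.30000e-01  7.11210e+01
  3.35800e+00] 3.7
[[0.9, 0.6], [-0.0, 0.0], [-0.8, -0.3], [0.6, 0.3], [-0.1, 0.2], [0.2, -0.4], [0.2, -0.4], [-1.0, 0.2]]
['scene', 'side'] [ 5.12427e+02 -4.85870e+01 -2.79900e+00  1.32000e-01  7.13750e+01
  1.92700e+00] 24.8
['scene', 'side', 'wrist'] [ 5.15622e+02 -5.00090e+01 -4.80100e+00  1.32000e-01  7.20700e+01
  1.39000e+00] 40.6
[[-0.1, 0.3], [-0.9, -0.1], [-1.7, -1.2], [-0.5, -0.8], [-1.7, 1.9], [-1.1, 1.5], [-1.3, 0.1], [-2.7, 0.4]]
pin center vis [514.61790618 -34.70954854] yaw 0.13027487209920527 width [ 25.9510362  195.97673957]
pin lateral vs fit 1.0129837904477443
```

```bash
cat >> h.py <<'E'
v=np.array([516.0,-49.0,0,0.131])
def tw(P): return tray2w(P,v)
def st(tag=""):
    s=robot.state(); l=tray2w(s["tcp_pos"]-np.array([v[0],v[1],0]),[0,0,0,-v[3]])
    print(tag,round(s["clock"],2),"tray",l.round(1),"F",s["contact_force"].round(1),"open",round(s["opening"],1),"gf",round(s["gripper_force"],1)); return s
E
python3 - <<'E'
from h import *
robot.set_gripper(48)
robot.move_to(tw([0,40,260]),ori(0)); st("above")
robot.movel(tw([0,40,195]),ori(0),max_speed=80,stop_force=15); st("195")
h=robot.movel(tw([0,40,174]),max_speed=15,stop_force=4); s=st(f"down {h}")
E
```

```text
above 7.72 tray [  0.6  39.8 260.7] F [1.2 0.1 0.1] open 48.1 gf 0.0
195 8.69 tray [  0.4  39.9 195.3] F [-0.6  0.5  0.5] open 48.1 gf 0.0
down True 9.72 tray [ -0.   40.  178.2] F [-0.3 -0.1  4.3] open 48.1 gf 2.5
```

Run:
```python
from h import *
robot.movel(tw([0,40,183]),max_speed=40)
robot.set_gripper(20); st("grip")
h=robot.movel(tw([0,40-62,183]),max_speed=30,stop_force=6); st(f"slid {h}")
cv2.imwrite("pics/s2.png",cv2.resize(camera("side")[140:310,150:330],None,fx=3.3,fy=3.3,interpolation=cv2.INTER_CUBIC))
cv2.imwrite("pics/w2.png",camera("wrist"))
```

```text
grip 10.35 tray [1.000e-01 4.000e+01 1.831e+02] F [-0.3  0.4  2. ] open 23.7 gf 58.9
slid True 11.38 tray [1.000e-01 1.480e+01 1.831e+02] F [0.9 1.4 2.9] open 24.3 gf 59.3
```

View pics/s2.png

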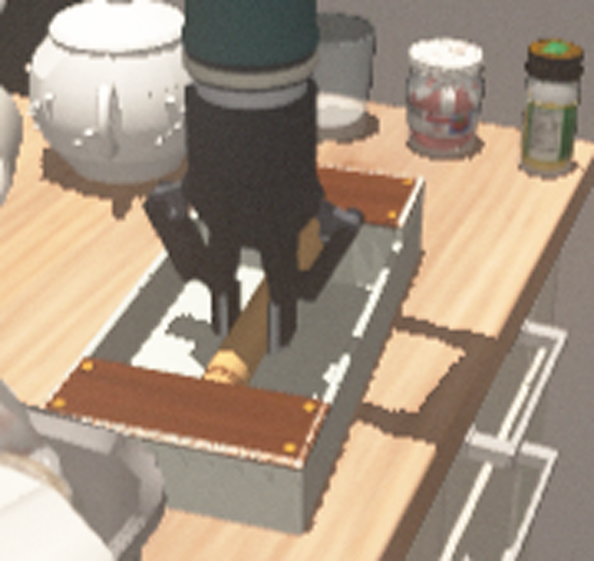

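View pics/w2.png

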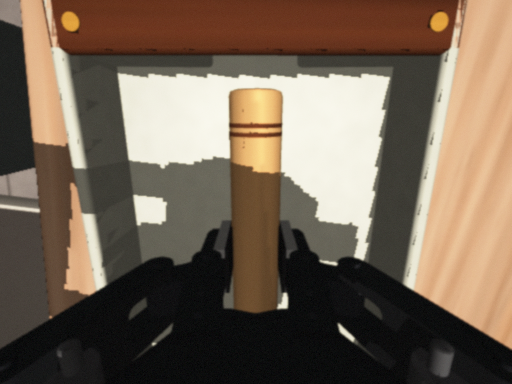

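The pin's shallow end is now clear of the shallow cover: end at row 89, cover edge at row 52 in the wrist view. I check with the calibration that it is home, then push once more to confirm the wall.

Run:
```python
from h import *
def chk():
    s=st(); q=s["orientation"]; camera("wrist"); m=camera_model("wrist")
    T=np.eye(4);T[:3,:3]=R.from_quat([*q[1:],q[0]]).as_matrix();T[:3,3]=s["tcp_pos"];T=T@np.array(m["mount"])
    print("pred home end top/bottom, cover edge", proj(tw([[0,95,32],[0,95,19],[0,105,47],[0,105,44]]),m,T).round(1).tolist())
    d=silhouettes("wrist","pin"); ys,xs=np.nonzero(d[0]["pixels"]); print("pin top row",ys.min())
chk()
s=robot.state(); l=tray2w(s["tcp_pos"]-np.array([v[0],v[1],0]),[0,0,0,-v[3]])
h=robot.movel(tw([0,l[1]-8,183]),max_speed=12,stop_force=10); print(h); chk()
robot.dwell(.2); st()
```

```text
11.47 tray [1.000e-01 1.490e+01 1.831e+02] F [ 1.1 -1.   3. ] open 23.9 gf 59.3
pred home end top/bottom, cover edge [[254.7, 84.9], [254.8, 87.8], [254.6, 50.7], [254.6, 52.5]]
pin top row 88
True
 11.93 tray [1.000e-01 1.430e+01 1.831e+02] F [-0.3  1.6  3. ] open 24.0 gf 59.3
pred home end top/bottom, cover edge [[254.7, 84.7], [254.8, 87.7], [254.5, 50.4], [254.5, 52.3]]
pin top row 88
 12.23 tray [1.000e-01 1.430e+01 1.831e+02] F [-0.5  0.8  3.4] open 23.8 gf 59.3
```

```bash
cat >> h.py <<'E'
def pose(deg,ey,ez,s=149.3,h=164):
    t=np.radians(deg);d=np.array([np.cos(t),np.sin(t)]);n=np.array([-d[1],d[0]])
    p=np.array([ey,ez])+s*d+h*n
    return tw([0,p[0],p[1]]),ori(t,1,v[3])
def sched(deg,gap=3.5,lift=1.5):
    t=np.radians(deg); k=min(1,deg/2)
    return pose(deg,-135+13*np.sin(t)+gap*k,6+13*np.cos(t)+lift*k)
E
python3 - <<'E'
from h import *
for a in (2,5,8,11,14):
    p,o=sched(a); h=robot.movel(p,o,max_speed=50,stop_force=12); st(f"{a} {h}")
    if h: break
cv2.imwrite("pics/s3.png",cv2.resize(camera("side")[140:310,150:330],None,fx=3.3,fy=3.3,interpolation=cv2.INTER_CUBIC))
E
```

```text
2 False 12.52 tray [ -0.3  12.2 189.3] F [ 0.8  0.2 -0.6] open 23.7 gf 58.9
5 False 12.89 tray [-1.000e-01  3.900e+00  1.965e+02] F [ 0.2 -0.4 -0.7] open 23.9 gf 58.8
8 False 13.26 tray [-1.000e-01 -4.700e+00  2.034e+02] F [ 0.4 -0.2 -1.1] open 23.9 gf 58.8
11 False 13.62 tray [ -0.  -13.8 209.6] F [ 0.4 -0.2 -1.4] open 24.2 gf 58.8
14 False 13.99 tray [ -0.  -23.2 215.2] F [-0.2  0.5 -0.5] open 24.0 gf 58.8
```

View pics/s3.png

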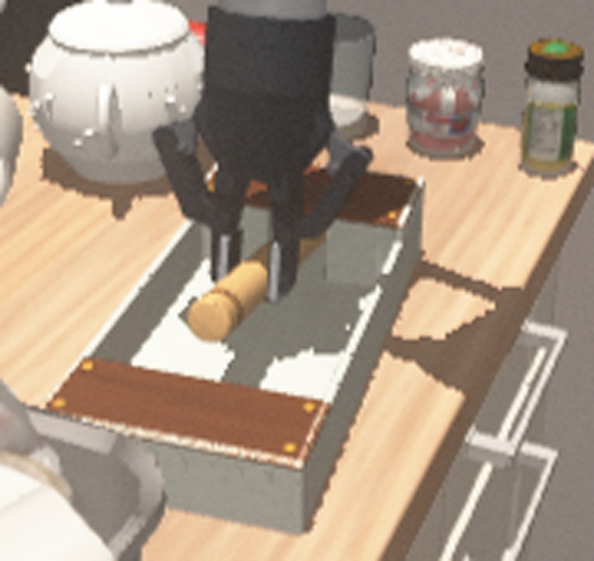

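The pin is tilted 14° and touches nothing (forces under 2 N). Its upper end sits well above the shallow cover. Now I draw it out along its own axis.

Run:
```python
from h import *
t=np.radians(14); ey=-135+13*np.sin(t)+3.5; ez=6+13*np.cos(t)+1.5
h=False
for k in (35,70):
    p,o=pose(14,ey+k*np.cos(t),ez+k*np.sin(t)); h=robot.movel(p,o,max_speed=60,stop_force=12); st(f"draw {k} {h}")
    if h: break
if not h:
    a,b=ey+k*np.cos(t),ez+k*np.sin(t)
    for da,db in ((0,50),(-50,175)):
        p,o=pose(14,a+da,b+db); h=robot.movel(p,o,max_speed=80,stop_force=12); st(f"up {db} {h}")
        if h: break
robot.dwell(.4); st()
a=[camera(c) for c in("scene","side")]
cv2.imwrite("pics/s4.png",cv2.resize(np.hstack(a),(800,300)))
```

```text
draw 35 False 14.78 tray [1.000e-01 1.100e+01 2.239e+02] F [-0.5  0.2 -0.8] open 23.8 gf 58.8
draw 70 False 15.51 tray [  0.   44.9 232.4] F [-1.  -0.1 -1.7] open 24.2 gf 58.8
up 50 False 16.28 tray [-2.000e-01  4.480e+01  2.823e+02] F [-0.3  0.3 -0.9] open 23.9 gf 58.8
up 175 False 18.12 tray [-1.000e-01 -5.100e+00  4.067e+02] F [ 0.1 -0.2 -0.9] open 24.1 gf 58.8
 18.52 tray [ -0.   -5.2 407.3] F [-0.6  0.3 -1.2] open 24.1 gf 58.9
```

View pics/s4.png

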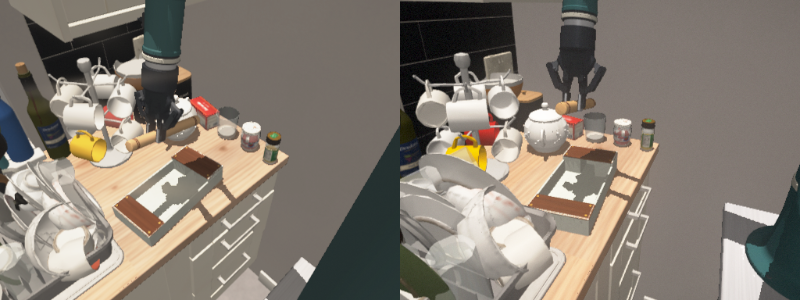

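The tray is empty and the pin is held at about 200 mm. The jars and the glass stand where they were.

```bash
python3 -c "
from cell import robot
print(robot.job_done())"
```

```text
the job is handed in; nothing more can be done
None
```

The job is handed in at about 18.5 s on the robot's clock: the pin was slid home against the deep end wall, tilted 14° and drawn out without forcing, and is held still about 200 mm above the worktop at its lowest point, with the jars and glass left where they stood.

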